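# Telescope the spare stand leg shut until its spring button clicks home

### The arm

A 6-joint arm with a two-finger parallel gripper is mounted at the origin on the work surface. World frame = base frame: x ahead of the robot, y to its left, z up, the work surface at z = 0. Lengths are in m, angles in rad, forces in N, time in s.
With the tool pointing down it reaches from about 0.4 to 0.825 m from the base axis. Payload 7 kg.
Tool frame: the origin (TCP) lies at the very end of the fingers, on their centre line; the grasp point (between the pads) lies 19 mm behind it; z points along the fingers, x is the direction in which the jaws open and shut, and the axes are right-handed (so a half turn about z gives the same grasp; the last joint's range is limited). The gripper opens to 88 mm and grips with 3 to 60 N. Pads are 19 mm wide; open, the fingers measure 130 mm over their backs; the gripper's body (78 mm by 193 mm) begins 47 mm behind the grasp point.
Start: joints at [1.577, 0.359, 0.012, 0, -1.224, -0.288], TCP at [0.188, 0.648, 0.227] pointing down, gripper open.
Joint ranges: [-3.07, 3.07], [-1.43, 2.12], [-1.02, 1.25], [-3.03, 1.67], [-3.05, -0], [-3.03, 3.03]. Speed limits (rad/s): [2.39, 2.39, 3.01, 3.14, 3.14, 3.14].

### API

Orientations are given as a unit quaternion [x, y, z, w].
In Python, from workcell import get_state, grab_frame, close_job, spot_in, regions_of, tip_of gives the robot as it stands. The module is installed in compiled form; this text tells all that it offers.
- The arm moves only by the shell command python3 -m pendant 'ROWS' [FORCE]. ROWS is a JSON object of lists of equal length, an entry for each row: "slide": the shift along the tool's x, y, z in m, a list of three; "dr": the turn, a rotation vector about the tool's x, y, z in rad, a list of three; "gripper": the closure in counts, from 0 (fully open) to 255 (shut). In form: {"slide": [[tx, ty, tz], ...], "dr": [[ax, ay, az], ...], "gripper": [gripper, ...]}. A call has 1 to 10 rows; each row is the pose to reach, as a shift and turn from the pose measured when the call began, along the tool's axes at that moment; what a row does not reach only later rows make up. A row lasts 1/8 s, in which the tool goes at most 62.5 mm and 10.7 degrees, less where a joint would pass 70% of its speed; a pose out of reach is approached as far as the arm can. A call with a gripper value outside its range is refused whole. The fingers move at their own pace and stop on an object; FORCE is the grip in N (left out, the last holds). Time passes only in rows, so rows that repeat a pose let the fingers close. It gives the time, the measured TCP pose, the force and the opening at its end, in the units of the state.
- get_state(): the state, without advancing time (a new reading comes with each control period).
- grab_frame(name): name is "scene" or "top"; returns a dict with "image" (384x512x3 uint8, blue, green, red), "depth" (384x512 float32, m along the optical axis (not along the pixel's ray), 0 where there is no reading), "K" (3x3 intrinsics, pixels), "T" (4x4, takes a point from camera to world coordinates). Camera axes: x right, y up, looking along -z (the intrinsics and any distortion apply to the point x, -y, -z); pixel columns grow to the right and rows downward; lengths in m; the calibration is good to about 2 mm. A picture is of the moment at which its call begins.
- close_job(): hands the job in, once; it reports no verdict.
Trained networks look in a picture, given as the dict that the camera call returned (one of the last four; its "shot" number tells which), for a name from the list of things; names that differ only in an ending like _2 or _b are one class to them, and where a whole thing is asked for, a point or a joint stands for the part that bears it (a point fixed in the world has none). Each returns a list of dicts, best first, with "confidence" (0 to 1); they miss things now and then, are a little off and sometimes report something else, mostly with a low value. They report only what shows in the picture. A call takes as long as a camera call.
- spot_in(picture, thing): "position" ([x, y, z] in m, in world coordinates, good to about 4 mm: the middle of the surface that is visible of it).
- regions_of(picture, thing): "region" (384x512 bool, what is visible of it).
- tip_of(picture, thing): "position" ([x, y, z] in m, in world coordinates, good to about 4 mm: a listed point, or the origin of a listed thing).
The state is a dict: "time": time; "joint_pos": joint angles; "dq": joint speeds; "joint_torque": joint torques, N m; "ee_pos": TCP position; "ee_rot": TCP orientation; "force": force on the tool from outside, world axes, zero at the start; "torque": the same for the moment, N m; "finger_gap": finger opening in m.
Only numpy, scipy, OpenCV 4.12 (cv2) and the standard library are available. Lean on these libraries where they do the work, as an engineer would, in place of code of your own. Each camera call takes 0.05 s, during which the arm holds its last target.

### The job

Shorten the telescopic stand leg lying in its cradle on the cupboard shelf: press the spring button on the inner leg down flush, slide the leg in with the button held down until the mouth of the outer tube has caught the button, then push the leg in by its rubber foot until the button springs up through the slot in the collar on the tube. Do it gently, because the catch is only plastic; leave the other things on the shelf alone and let go of everything at the end.

Things in the scene. Friction and masses are not known exactly. Their poses are not given: they have to be found in the camera images.
- cradle: Fixed cradle with a level outer tube. Origin: 70 mm straight below the mouth's centre, up to 12 mm above the shelf; z up. The tube runs from its mouth (y = 0) along +y to y = 240 mm, then a black plug 12 mm long. Black clamps and a plywood plinth (80 mm wide, top at z = 10 mm) stand under it from y = 130 mm on; under the inner leg there is only the shelf.
- mouth (a point): Centre of the open mouth of the square aluminium outer tube (33 x 33 mm outside, bore 27 x 27 mm), on its axis (cradle y = 0, z = 70 mm); axes as the cradle's. The 25 mm of top wall behind the mouth is the lip. Then a grey collar (37 mm wide, top at z = 88 mm) has the one slot, 34 x 14 mm. The collar is clamped anew each time: the slot begins 45 to 65 mm from the mouth, not measured.
- leg: Inner leg, steel, 24 x 24 mm, top face 12 mm above its axis; slides in the tube along y only, friction 6 N. Origin: centre of the end face of its rubber foot (36 x 36 mm, 22 mm long), on the axis; +y into the tube. Foot end 155-195 mm outside the mouth at first, 40-60 mm when home. A push takes 7-11 N; at home it stops dead. Over 25 N from the fingers on leg and button breaks the catch.
- button_top (a point): Centre of the top of the black spring button, 12 x 30 mm (long along y), 122 mm from the foot's end. Released: 8 mm proud of the leg. Goes straight down: 3 N at first, 7 N flush (its stop). Square ends: enters the mouth only if 6.5 mm down. Pressed on its rear half (foot side) with 10-18 N, it lets the finger drag the leg; its front goes under the lip, which keeps it down. Home: 2 mm proud of the collar.
- leg_top (a point): Point on the leg's top face where the rubber foot ends, 22 mm from the foot's end face, 12 mm above the axis. The fit is loose: pressed from above, the leg tips down about the mouth on a spring by up to 2 degrees (3 mm at 85 mm out), and comes up level again as the press nears the mouth, so a press at constant height grows far too hard on the way in. The level leg's top is 1.5 mm below the lip.
- hammer_grip (a point): Bystander: tack hammer 260 mm long lying on the shelf; the point is on its handle.
- organiser: Bystander: clear plastic compartment organiser, 120 x 190 x 40 mm; origin at the centre of its underside.
- pot: Bystander: grey silicone bumper pot, up to 68 mm across, 55 mm high; origin at the centre of its underside.
- toolbox: Bystander: green plastic toolbox, 146 x 266 mm, 115 mm high with a handle up to 147 mm; origin at the centre of its underside.

How it is judged:
By the outcome, as a careful person would: the job done as asked, in the order asked, and still so for the second after the job is handed in, with the robot touching nothing.
It also fails if it takes over 67 s, if anything falls off the work surface, if the arm or the gripper's body presses on something with over 40 N, if the wrist force passes 120 N, or if a joint passes its speed limit or range.

## Working session

There is one attempt and no reset: what is moved stays moved. The work goes in short steps, Python scripts to look and compute and a shell command to move; the robot and the scene stay as the last step left them, time stands still between calls to the robot, and variables do not carry over. Pictures are saved under pics/ and viewed, and the job is handed in when it is done.

```bash
mkdir -p pics; ls
cat > h.py <<'E'
import numpy as np,cv2
from workcell import *
from scipy.spatial.transform import Rotation as R
def pts(f):
    d=f["depth"];K=f["K"];T=f["T"]
    v,u=np.mgrid[:d.shape[0],:d.shape[1]]
    P=np.stack([(u-K[0,2])/K[0,0]*d,-(v-K[1,2])/K[1,1]*d,-d],-1)
    return P@T[:3,:3].T+T[:3,3]
E
python3 - <<'E'
from h import *
s=get_state();print(s)
for n in("scene","top"):
    f=grab_frame(n);cv2.imwrite(f"pics/{n}0.png",f["image"]);print(n,f["K"].tolist(),np.round(f["T"],3).tolist(),[k for k in f])
    np.savez(f"{n}0.npz",P=pts(f),im=f["image"],d=f["depth"])
    for t in["cradle","mouth","leg","button_top","leg_top","hammer_grip","organiser","pot","toolbox"]:
        print(t,[(np.round(r["position"],3).tolist(),round(r["confidence"],2)) for r in tip_of(f,t)[:2]])
E
```

```text
pics
{'time': 0.0, 'joint_pos': array([ 1.57711055e+00,  3.59420107e-01,  1.10489253e-02, -3.96243321e-04,
       -1.22407873e+00, -2.88093239e-01]), 'dq': array([-0.00100856, -0.00052421, -0.00262984, -0.00120455, -0.00119504,
        0.00068125]), 'joint_torque': array([ 3.00504162e-04, -5.82720780e+01,  2.93054241e+01,  6.99713320e+00,
        6.78488650e-03, -1.61648632e-04]), 'ee_pos': array([0.18757189, 0.6478994 , 0.22558857]), 'ee_rot': array([-6.00751572e-01,  7.99435319e-01, -5.53084899e-04, -6.42171441e-04]), 'force': array([-0.27431476,  0.1379576 ,  0.23796282]), 'torque': array([ 0.050348  , -0.00157654,  0.03047859]), 'finger_gap': 0.08756192006915921}
scene [[468.1117168655899, 0.0, 247.10011280754244], [0.0, 468.1117168655899, 197.74778864446273], [0.0, 0.0, 1.0]] [[-0.188, -0.638, 0.747, 1.568], [0.982, -0.135, 0.133, 0.125], [0.016, 0.758, 0.651, 0.95], [0.0, 0.0, 0.0, 1.0]] ['image', 'depth', 'K', 'T', 'shot']
cradle [([0.507, -0.004, 0.001], 0.68)]
mouth [([0.505, -0.01, 0.072], 0.95), ([0.546, -0.134, 0.083], 0.6)]
leg [([0.547, -0.156, 0.069], 0.69)]
button_top
[... 165 characters left out ...]
.744, -0.261, 0.002], 0.89)]
pot [([0.735, 0.007, -0.002], 0.6)]
toolbox [([0.752, 0.267, 0.003], 0.79)]
top [[386.6070875030256, 0.0, 256.1614416430328], [0.0, 386.6070875030256, 191.51975167962064], [0.0, 0.0, 1.0]] [[0.008, 0.991, -0.131, 0.46], [-1.0, 0.008, 0.0, -0.046], [0.001, 0.131, 0.991, 0.998], [0.0, 0.0, 0.0, 1.0]] ['image', 'depth', 'K', 'T', 'shot']
cradle [([0.509, -0.003, 0.002], 0.61)]
mouth [([0.506, -0.006, 0.075], 0.78)]
leg [([0.55, -0.157, 0.073], 0.93)]
button_top []
leg_top [([0.545, -0.133, 0.083], 0.67)]
hammer_grip [([0.392, -0.38, 0.011], 0.87)]
organiser [([0.747, -0.264, -0.003], 0.74)]
pot [([0.739, 0.004, 0.001], 0.68)]
toolbox [([0.755, 0.268, -0.001], 0.75)]
```

View pics/scene0.png

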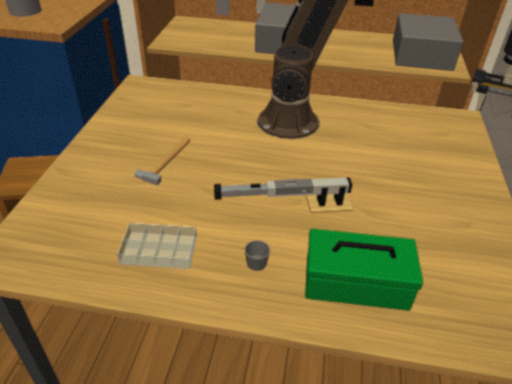

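View pics/top0.png

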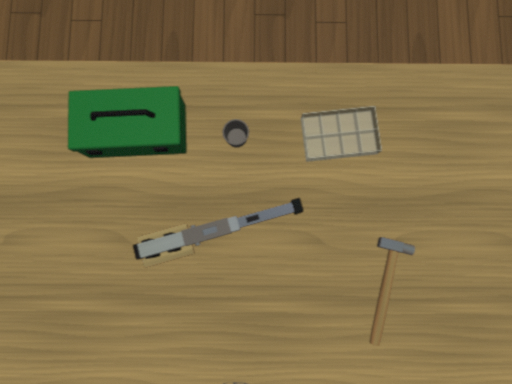

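Run:
```python
from h import *
z=np.load("top0.npz");im=z["im"];P=z["P"]
c=im[180:280,120:320];cv2.imwrite("pics/topz.png",cv2.resize(c,None,fx=4,fy=4,interpolation=cv2.INTER_CUBIC))
z2=np.load("scene0.npz");c=z2["im"][165:220,205:365];cv2.imwrite("pics/scz.png",cv2.resize(c,None,fx=5,fy=5,interpolation=cv2.INTER_CUBIC))
for n,zz in(("top",z),("scene",z2)):
    P=zz["P"]
    m=(P[...,2]>0.055)&(P[...,2]<.11)&(P[...,0]>.4)&(P[...,0]<.6)&(P[...,1]>-.2)&(P[...,1]<.28)
    Q=P[m];C=zz["im"][m]
    c=Q[:,:2].mean(0);u,s,vt=np.linalg.svd(Q[:,:2]-c);d=vt[0]*np.sign(vt[0][1]);print(n,c,d,len(Q), np.degrees(np.arctan2(d[1],d[0])))
    t=(Q[:,:2]-c)@d;w=(Q[:,:2]-c)@np.array([d[1],-d[0]])
    t0=t.min();
    for a in np.arange(0,.42,.01):
        k=(t-t0>=a)&(t-t0<a+.01)
        if k.sum():print(round(a,3),k.sum(),"w",np.round([w[k].min(),w[k].max()],4),"z",np.round(np.percentile(Q[k,2],[10,50,90]),4),C[k].mean(0).astype(int), np.round(c+d*(t0+a),4))
```

```text
top [0.48799966 0.05830264] [-0.28205147  0.95939928] 2521 106.38268085069663
0.0 60 w [-0.0174  0.018 ] z [0.0854 0.0876 0.0896] [37 49 53] [ 0.5508 -0.1554]
0.01 67 w [-0.0174  0.0179] z [0.0844 0.0874 0.0903] [31 36 35] [ 0.548  -0.1458]
0.02 53 w [-0.015  0.016] z [0.0779 0.0821 0.0861] [86 83 80] [ 0.5452 -0.1362]
0.03 45 w [-0.0112  0.0122] z [0.0794 0.0815 0.0831] [118 112 108] [ 0.5424 -0.1266]
0.04 44 w [-0.0113  0.0125] z [0.0796 0.0818 0.0833] [117 112 108] [ 0.5396 -0.117 ]
0.05 45 w [-0.0113  0.0124] z [0.0802 0.0819 0.0838] [117 112 108] [ 0.5367 -0.1075]
0.06 42 w [-0.0114  0.0123] z [0.0793 0.0815 0.0844] [116 111 107] [ 0.5339 -0.0979]
0.07 45 w [-0.0113  0.0123] z [0.0796 0.0822 0.0839] [115 110 106] [ 0.5311 -0.0883]
0.08 43 w [-0.0113  0.0121] z [0.0803 0.0822 0.0842] [115 110 106] [ 0.5283 -0.0787]
0.09 45 w [-0.0113  0.0126] z [0.0803 0.0821 0.0843] [114 110 106] [ 0.5254 -0.0691]
0.1 45 w [-0.0112  0.0125] z [0.0797 0.0818 0.0884] [104 101  97] [ 0.5226 -0.0595]
0.11 44 w [-0.0114  0.0121] z [0.0803 0.0861 0.0912] [74 73 72] [ 0.5198 -0.0499]
0.12 46 w [-0.0114
[... 5176 characters left out ...]
.0826 0.0884] [ 88 101 106] [0.47   0.1553]
0.33 53 w [-0.0284  0.0141] z [0.0646 0.0846 0.0891] [112 134 142] [0.4673 0.1649]
0.34 47 w [-0.0244  0.0104] z [0.0609 0.0843 0.089 ] [124 146 155] [0.4645 0.1745]
0.35 53 w [-0.0282  0.0104] z [0.0602 0.0839 0.0882] [123 144 153] [0.4618 0.1842]
0.36 50 w [-0.0249  0.0127] z [0.0642 0.0845 0.0884] [122 142 149] [0.4591 0.1938]
0.37 61 w [-0.0267  0.0167] z [0.0584 0.081  0.0888] [79 91 96] [0.4563 0.2034]
0.38 49 w [-0.0249  0.0162] z [0.0612 0.0833 0.0887] [ 97 115 121] [0.4536 0.213 ]
0.39 58 w [-0.0299  0.0129] z [0.0625 0.0851 0.0891] [ 81  98 105] [0.4509 0.2226]
0.4 39 w [-0.0283  0.0104] z [0.0634 0.0854 0.0896] [39 69 88] [0.4481 0.2322]
```

```bash
sleep 1
```

```text
(no output)
```

View pics/topz.png

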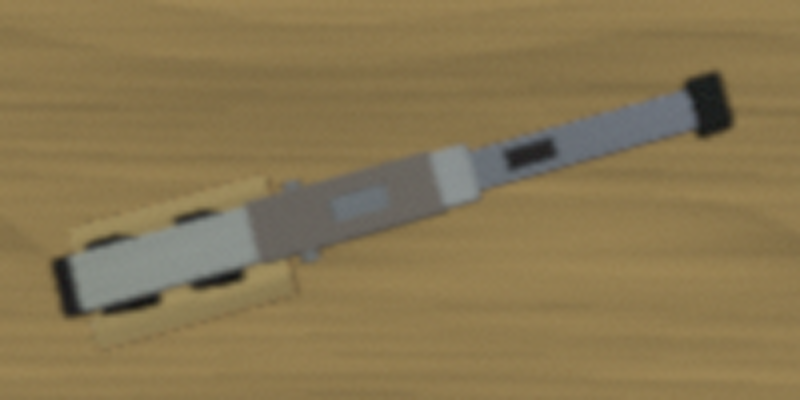

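View pics/scz.png

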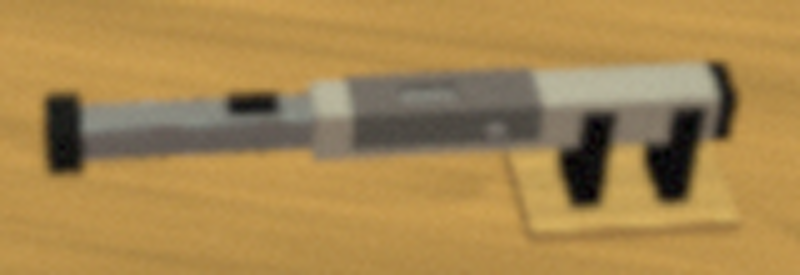

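```bash
cat >> h.py <<'E'
A=np.array([-0.282,0.9594]);O=np.array([0.5508,-0.1554])
def proj(f,X):
    X=np.atleast_2d(X);T=f["T"];K=f["K"]
    c=(X-T[:3,3])@T[:3,:3]
    return np.stack([K[0,0]*c[:,0]/-c[:,2]+K[0,2],-K[1,1]*c[:,1]/-c[:,2]+K[1,2]],-1)
def prof(f,z,ts,ws):
    out=[]
    N=np.array([A[1],-A[0]])
    acc=0
    for w in ws:
        X=np.c_[O+np.outer(ts,A)+w*N,np.full(len(ts),z)]
        p=proj(f,X).astype(np.float32)
        acc=acc+cv2.remap(f["image"],p[:,:1],p[:,1:],cv2.INTER_LINEAR)[:,0].astype(float).mean(-1)
    return acc/len(ws)
E
python3 - <<'E'
from h import *
f=grab_frame("top")
def edges(z,a,b,ws):
    ts=np.arange(a,b,.0005);p=prof(f,z,ts,ws);g=np.gradient(cv2.GaussianBlur(p.reshape(-1,1),(1,9),2)[:,0])
    i=[k for k in range(2,len(g)-2) if abs(g[k])==abs(g[k-2:k+3]).max() and abs(g[k])>0.8]
    print(z,[(round(ts[k]*1000,1),round(g[k],1)) for k in i])
w=np.linspace(-.008,.008,7)
edges(.088,-.015,.03,w); edges(.082,.015,.1,w)
edges(.090,.09,.15,np.linspace(-.004,.004,5))
edges(.0865,.14,.185,w); edges(.0865,.27,.43,w)
edges(.088,.165,.3,w);edges(.088,.19,.28,np.linspace(-.005,.005,5))
c,s=np.eye(2)
def rows(tgt,st):
    Rm=R.from_quat(st["ee_rot"]).as_matrix();return Rm.T@(np.array(tgt)-st["ee_pos"])
st=get_state();Rm=R.from_quat(st["ee_rot"]).as_matrix()
D=np.c_[[-A[1],A[0],0],[A[0],A[1],0],[0,0,-1]]
print(Rm.round(4).tolist(), R.from_matrix(Rm.T@D).as_rotvec())
b=O+A*(.122-.010)
for t in [(.33,.50,.226),(.45,.35,.226),(.54,.1,.226),(*b,.226),(*b,.11)]: print(t,rows(t,st).round(4))
E
```

```text
0.088 [(np.float64(2.0), np.float64(-5.8)), (np.float64(22.5), np.float64(7.1))]
0.082 [(np.float64(22.0), np.float64(7.0))]
0.09 [(np.float64(108.0), np.float64(-5.1)), (np.float64(137.0), np.float64(5.6))]
0.0865 [(np.float64(157.5), np.float64(2.3)), (np.float64(180.0), np.float64(-3.3))]
0.0865 [(np.float64(291.5), np.float64(3.5)), (np.float64(398.5), np.float64(-8.0)), (np.float64(408.5), np.float64(6.7))]
0.088 [(np.float64(179.5), np.float64(-3.3)), (np.float64(242.0), np.float64(-1.0)), (np.float64(291.5), np.float64(3.5))]
0.088 [(np.float64(242.0), np.float64(-1.4))]
[[-0.2781, -0.9606, -0.0], [-0.9606, 0.2781, 0.0], [-0.0, 0.0, -1.0]] [ 5.08231375e-05 -1.41984104e-06  1.00310913e+00]
(0.33, 0.5, 0.226) [ 0.1029 -0.1779  0.0006]
(0.45, 0.35, 0.226) [ 0.2136 -0.3349  0.0006]
(0.54, 0.1, 0.226) [ 0.4288 -0.4909  0.0005]
(np.float64(0.5192159999999999), np.float64(-0.04794720000000001), 0.226) [ 5.766e-01 -5.121e-01  5.000e-04]
(np.float64(0.5192159999999999), np.float64(-0.04794720000000001), 0.11) [ 0.5767 -0.5121  0.1165]
```

```bash
python3 -m pendant '{"slide":[[0.03,-0.05,0],[0.06,-0.10,0],[0.09,-0.15,0],[0.12,-0.20,0],[0.15,-0.25,0],[0.185,-0.30,0],[0.22,-0.34,0],[0.265,-0.38,0],[0.31,-0.41,0],[0.36,-0.44,0]],"dr":[[0,0,0.1],[0,0,0.2],[0,0,0.3],[0,0,0.4],[0,0,0.5],[0,0,0.6],[0,0,0.7],[0,0,0.8],[0,0,0.9],[0,0,1.0]],"gripper":[255,255,255,255,255,255,255,255,255,255]}' 20
cat >> h.py <<'E'
D=np.c_[[-A[1],A[0],0],[A[0],A[1],0],[0,0,-1]]
def plan(*tgts):
    st=get_state();Rm=R.from_quat(st["ee_rot"]).as_matrix()
    print("t",st["time"],"pos",st["ee_pos"].round(4),"F",st["force"].round(2),"gap",st["finger_gap"],"dr",R.from_matrix(Rm.T@D).as_rotvec().round(4),"tw",((st["ee_pos"][:2]-O)@A).round(4),((st["ee_pos"][:2]-O)@[A[1],-A[0]]).round(4))
    for t in tgts:
        X=np.array([*(O+A*t[0]),t[1]]);print(t,(Rm.T@(X-st["ee_pos"])).round(4))
E
python3 -c "
from h import *
plan((.112,.226),(.112,.11))"
```

```text
time: 2.3
ee_pos: [0.5107, 0.1786, 0.2267]
ee_rot: [-0.142, 0.99, 0.0, 0.0]
force: [0.8, -0.2, -0.3]
finger_gap: 0.0006
t 2.3 pos [0.5107 0.1786 0.2267] F [ 0.78 -0.15 -0.27] gap 0.0006492194828288771 dr [0.0001 0.0005 0.0001] tw 0.3317 0.0557
(0.112, 0.226) [ 0.0558 -0.2197  0.0007]
(0.112, 0.11) [ 0.0558 -0.2197  0.1167]
```

```bash
python3 -m pendant '{"slide":[[0.015,-0.055,0],[0.03,-0.11,0],[0.045,-0.165,0],[0.0555,-0.2197,0.01],[0.0555,-0.2197,0.05],[0.0555,-0.2197,0.09],[0.0555,-0.2197,0.115],[0.0555,-0.2197,0.122],[0.0555,-0.2197,0.125],[0.0555,-0.2197,0.125]],"dr":[[0,0,0],[0,0,0],[0,0,0],[0,0,0],[0,0,0],[0,0,0],[0,0,0],[0,0,0],[0,0,0],[0,0,0]],"gripper":[255,255,255,255,255,255,255,255,255,255]}'
python3 - <<'E'
from h import *
plan((.112,.09))
f=grab_frame("scene");cv2.imwrite("pics/s1.png",cv2.resize(f["image"][120:240,180:370],None,fx=4,fy=4,interpolation=cv2.INTER_CUBIC))
E
```

```text
time: 3.55
ee_pos: [0.5202, -0.0477, 0.1026]
ee_rot: [-0.143, 0.99, 0.0, 0.001]
force: [0.2, -0.9, 0.8]
finger_gap: 0.0008
t 3.55 pos [ 0.5202 -0.0477  0.1026] F [ 0.2  -0.86  0.76] gap 0.0008487844781069362 dr [-0.0001  0.002   0.0004] tw 0.112 0.001
(0.112, 0.09) [0.0011 0.     0.0126]
```

```bash
sleep 1
```

```text
(no output)
```

View pics/s1.png

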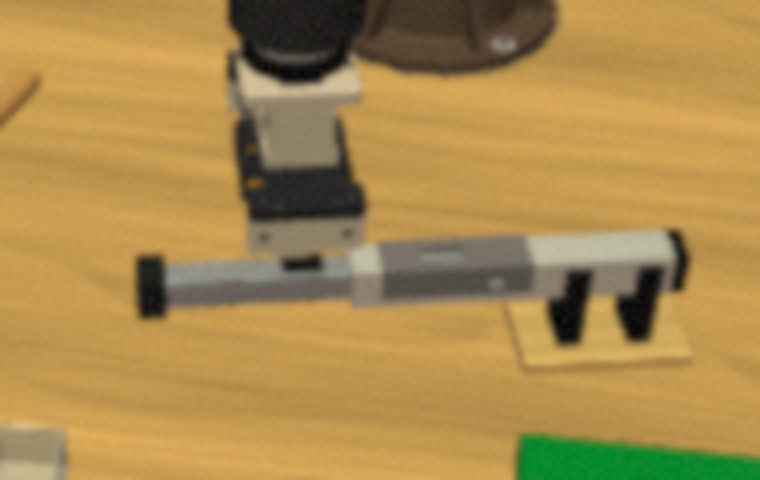

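```bash
python3 -m pendant '{"slide":[[0,0,0.006],[0,0,0.011],[0,0,0.012],[0,0,0.012]],"dr":[[0,0,0],[0,0,0],[0,0,0],[0,0,0]],"gripper":[255,255,255,255]}'
python3 -c "
from h import *
plan((.112,.084))"
```

```text
time: 4.1
ee_pos: [0.5204, -0.0475, 0.0908]
ee_rot: [-0.143, 0.99, 0.0, 0.001]
force: [-0.1, 1.9, 3.4]
finger_gap: 0.0004
t 4.1 pos [ 0.5204 -0.0475  0.0908] F [-0.09  1.91  3.45] gap 0.0003898476362789441 dr [-0.0001  0.0023  0.0005] tw 0.1121 0.0012
(0.112, 0.084) [ 0.0012 -0.0001  0.0068]
```

```bash
python3 -m pendant '{"slide":[[0,0,0.002],[0,0,0.004],[0,0,0.005],[0,0,0.005]],"dr":[[0,0,0],[0,0,0],[0,0,0],[0,0,0]],"gripper":[255,255,255,255]}'
python3 -c "
from h import *
plan((.112,.082))"
```

```text
time: 4.6
ee_pos: [0.5204, -0.0475, 0.0859]
ee_rot: [-0.143, 0.99, 0.0, 0.001]
force: [-1.2, 0.6, 5.4]
finger_gap: 0.0003
t 4.6 pos [ 0.5204 -0.0475  0.0859] F [-1.23  0.6   5.4 ] gap 0.00025108553743342715 dr [-0.0002  0.0023  0.0007] tw 0.1121 0.0012
(0.112, 0.082) [ 0.0013 -0.0001  0.0039]
```

```bash
python3 -m pendant '{"slide":[[0,0,0.001],[0,0,0.002],[0,0,0.003],[0,0,0.003]],"dr":[[0,0,0],[0,0,0],[0,0,0],[0,0,0]],"gripper":[255,255,255,255]}'
python3 -m pendant '{"slide":[[0,0,0.0005],[0,0,0.001],[0,0,0.001]],"dr":[[0,0,0],[0,0,0],[0,0,0]],"gripper":[255,255,255]}'
```

```text
time: 5.1
ee_pos: [0.5204, -0.0476, 0.0831]
ee_rot: [-0.143, 0.99, 0.0, 0.001]
force: [-2.5, 0.7, 5.8]
finger_gap: 0.0004
time: 5.48
ee_pos: [0.5205, -0.0478, 0.0824]
ee_rot: [-0.143, 0.99, -0.0, 0.001]
force: [-0.9, 0.2, 8.5]
finger_gap: 0.0005
```

```bash
for i in 1; do python3 -m pendant '{"slide":[[0,0,0.0005],[0,0,0.0008],[0,0,0.0008]],"dr":[[0,0,0],[0,0,0],[0,0,0]],"gripper":[255,255,255]}'; done
python3 -c "
from h import *
plan((.112,.082))
plan((.112,.082))"
```

```text
time: 5.85
ee_pos: [0.5206, -0.0479, 0.0821]
ee_rot: [-0.143, 0.99, -0.0, 0.001]
force: [-1.5, 1.2, 9.1]
finger_gap: 0.0005
t 5.85 pos [ 0.5206 -0.0479  0.0821] F [-1.52  1.18  9.13] gap 0.000534475995347216 dr [-0.0009  0.0026  0.0011] tw 0.1117 0.0013
(0.112, 0.082) [0.0013 0.0003 0.    ]
t 5.85 pos [ 0.5206 -0.0479  0.0821] F [-1.52  1.18  9.13] gap 0.000534475995347216 dr [-0.0009  0.0026  0.0011] tw 0.1117 0.0013
(0.112, 0.082) [0.0013 0.0003 0.    ]
```

```bash
python3 -m pendant '{"slide":[[0,0,0.001],[0,0,0.0015],[0,0,0.0015]],"dr":[[0,0,0],[0,0,0],[0,0,0]],"gripper":[255,255,255]}'; 
python3 -c "
from h import *
plan((.112,.082))"
python3 -m pendant '{"slide":[[0,0,0.001],[0,0,0.001]],"dr":[[0,0,0],[0,0,0]],"gripper":[255,255]}'
```

```text
time: 6.22
ee_pos: [0.5206, -0.0479, 0.0815]
ee_rot: [-0.143, 0.99, -0.0, 0.002]
force: [-4.6, 0.8, 13.1]
finger_gap: 0.0003
t 6.225 pos [ 0.5206 -0.0479  0.0815] F [-4.55  0.82 13.11] gap 0.0002700848701612065 dr [-0.0012  0.0029  0.0015] tw 0.1116 0.0014
(0.112, 0.082) [ 0.0014  0.0004 -0.0005]
time: 6.48
ee_pos: [0.5206, -0.048, 0.0815]
ee_rot: [-0.143, 0.99, -0.0, 0.002]
force: [-5.6, 1.6, 14.4]
finger_gap: 0.0003
```

```bash
python3 -m pendant '{"slide":[[0.0007,0.0015,0.001],[0.0007,0.003,0.001],[0.0007,0.0045,0.001]],"dr":[[0,0,0],[0,0,0],[0,0,0]],"gripper":[255,255,255]}'
python3 - <<'E'
from h import *
plan((.112,.082))
f=grab_frame("top")
w=np.linspace(-.008,.008,7)
def foot(f):
    ts=np.arange(-.015,.09,.0005);p=prof(f,.088,ts,w);g=np.gradient(cv2.GaussianBlur(p.reshape(-1,1),(1,9),2)[:,0])
    print("foot end",ts[g.argmin()],"foot top end",ts[g.argmax()])
foot(f)
E
```

```text
time: 6.85
ee_pos: [0.5197, -0.045, 0.0818]
ee_rot: [-0.144, 0.99, -0.001, 0.003]
force: [-0.2, -6.9, 12.6]
finger_gap: 0.0003
t 6.85 pos [ 0.5197 -0.045   0.0818] F [-0.22 -6.89 12.63] gap 0.00031098251629124805 dr [-0.0036  0.0045  0.0028] tw 0.1147 0.0013
(0.112, 0.082) [ 0.0013 -0.0027 -0.0002]
foot end 0.005000000000000018 foot top end 0.025500000000000037
```

```bash
python3 -m pendant '{"slide":[[0,0.002,0.0012],[0,0.004,0.0012],[0,0.006,0.0012]],"dr":[[0,0,0],[0,0,0],[0,0,0]],"gripper":[255,255,255]}'; 
python3 -c "
from h import *
plan((.112,.082))"
```

```text
time: 7.28
ee_pos: [0.5185, -0.0404, 0.0819]
ee_rot: [-0.144, 0.99, -0.002, 0.003]
force: [-2.7, -8.0, 14.6]
finger_gap: 0.0006
t 7.275 pos [ 0.5185 -0.0404  0.0819] F [-2.67 -7.95 14.63] gap 0.0006214091304124451 dr [-0.0057  0.005   0.0034] tw 0.1194 0.0014
(0.112, 0.082) [ 0.0014 -0.0074 -0.    ]
```

```bash
python3 -m pendant '{"slide":[[0.0003,0.002,0.0009],[0.0003,0.004,0.0008],[0.0003,0.006,0.0007]],"dr":[[-0.002,0.001,0.001],[-0.004,0.002,0.001],[-0.004,0.003,0.001]],"gripper":[255,255,255]}'; 
python3 -c "
from h import *
plan((.112,.082))"
```

```text
time: 7.65
ee_pos: [0.5172, -0.0361, 0.0826]
ee_rot: [-0.144, 0.99, -0.002, 0.002]
force: [-1.6, -6.6, 15.3]
finger_gap: 0.0001
t 7.65 pos [ 0.5172 -0.0361  0.0826] F [-1.56 -6.63 15.31] gap 8.213242856074007e-05 dr [-0.0039  0.0026  0.0032] tw 0.1239 0.0014
(0.112, 0.082) [ 0.0014 -0.0119  0.0006]
```

```bash
cat >> h.py <<'E'
def foot(f):
    w=np.linspace(-.008,.008,7)
    ts=np.arange(-.015,.14,.0005);p=prof(f,.088,ts,w);g=np.gradient(cv2.GaussianBlur(p.reshape(-1,1),(1,9),2)[:,0])
    print("foot end",ts[g.argmin()].round(4),"foot top end",ts[g.argmax()].round(4))
E
python3 -m pendant '{"slide":[[0,0.0015,0.0007],[0,0.003,0.0006],[0,0.0045,0.0006]],"dr":[[-0.002,0.001,0.001],[-0.003,0.002,0.002],[-0.003,0.002,0.002]],"gripper":[255,255,255]}'; 
python3 -c "
from h import *
plan((.112,.082));foot(grab_frame('top'))"
```

```text
time: 8.02
ee_pos: [0.5163, -0.0331, 0.0831]
ee_rot: [-0.143, 0.99, -0.001, 0.001]
force: [-2.2, -7.1, 13.0]
finger_gap: 0.0005
t 8.025 pos [ 0.5163 -0.0331  0.0831] F [-2.23 -7.08 13.03] gap 0.0004909571088312502 dr [-0.0028  0.0007  0.0017] tw 0.1271 0.0014
(0.112, 0.082) [ 0.0014 -0.0151  0.0011]
foot end 0.0165 foot top end 0.0375
```

```bash
python3 -m pendant '{"slide":[[0,0.0015,0.001],[0,0.003,0.001],[0,0.0045,0.0009]],"dr":[[-0.001,0,0.001],[-0.002,0,0.001],[-0.002,0,0.001]],"gripper":[255,255,255]}'; 
python3 -c "
from h import *
plan((.112,.082))"
```

```text
time: 8.45
ee_pos: [0.5153, -0.0299, 0.0831]
ee_rot: [-0.143, 0.99, -0.001, 0.001]
force: [-1.2, -6.9, 10.0]
finger_gap: 0.0002
t 8.45 pos [ 0.5153 -0.0299  0.0831] F [-1.22 -6.85 10.03] gap 0.0002086915327149759 dr [-0.0026  0.0008  0.0012] tw 0.1305 0.0013
(0.112, 0.082) [ 0.0013 -0.0185  0.0011]
```

```bash
python3 -m pendant '{"slide":[[0,0.001,0.0016],[0,0.003,0.0016],[0,0.0045,0.0015]],"dr":[[-0.001,0,0.001],[-0.002,0,0.001],[-0.002,0,0.001]],"gripper":[255,255,255]}'; 
python3 -c "
from h import *
plan((.112,.082));foot(grab_frame('top'))"
```

```text
time: 8.82
ee_pos: [0.5144, -0.0269, 0.0829]
ee_rot: [-0.143, 0.99, -0.001, 0.001]
force: [-3.4, -6.9, 16.2]
finger_gap: 0.0004
t 8.825 pos [ 0.5144 -0.0269  0.0829] F [-3.41 -6.9  16.24] gap 0.0004371029039095788 dr [-0.0027  0.0009  0.001 ] tw 0.1336 0.0013
(0.112, 0.082) [ 0.0013 -0.0215  0.001 ]
foot end 0.023 foot top end 0.0435
```

```bash
python3 -m pendant '{"slide":[[0.0003,0.0015,0.0008],[0.0003,0.003,0.0007],[0.0003,0.0045,0.0006]],"dr":[[-0.001,0,0.001],[-0.002,0,0.001],[-0.002,0,0.001]],"gripper":[255,255,255]}'; 
python3 -c "
from h import *
plan((.112,.082))"
```

```text
time: 9.25
ee_pos: [0.5139, -0.0233, 0.0831]
ee_rot: [-0.143, 0.99, -0.001, 0.001]
force: [0.9, -5.2, 6.0]
finger_gap: 0.0003
t 9.25 pos [ 0.5139 -0.0233  0.0831] F [ 0.88 -5.17  6.04] gap 0.00031181717459579755 dr [-0.0021  0.0026  0.0005] tw 0.1372 0.0018
(0.112, 0.082) [ 0.0018 -0.0252  0.0012]
```

```bash
python3 -m pendant '{"slide":[[0,0,0.0012],[0,0.0012,0.0016],[0,0.0025,0.0016]],"dr":[[0,0,0],[0,0,0],[0,0,0]],"gripper":[255,255,255]}'; 
python3 -c "
from h import *
plan((.112,.082));foot(grab_frame('top'))"
```

```text
time: 9.62
ee_pos: [0.5137, -0.0221, 0.0829]
ee_rot: [-0.143, 0.99, -0.002, 0.002]
force: [-2.6, -7.3, 15.2]
finger_gap: 0.0001
t 9.625 pos [ 0.5137 -0.0221  0.0829] F [-2.57 -7.27 15.21] gap 0.00012346073372455235 dr [-0.0043  0.0029  0.0014] tw 0.1384 0.002
(0.112, 0.082) [ 0.002  -0.0264  0.0011]
foot end 0.0245 foot top end 0.045
```

```bash
python3 -m pendant '{"slide":[[0,0.001,0.001],[0,0.002,0.001],[0,0.0035,0.001]],"dr":[[-0.002,0.001,0.001],[-0.003,0.002,0.001],[-0.003,0.002,0.001]],"gripper":[255,255,255]}'; 
python3 -c "
from h import *
plan((.112,.082));foot(grab_frame('top'))"
```

```text
time: 10.05
ee_pos: [0.513, -0.0199, 0.083]
ee_rot: [-0.143, 0.99, -0.001, 0.001]
force: [-2.4, -6.3, 13.3]
finger_gap: 0.0001
t 10.05 pos [ 0.513  -0.0199  0.083 ] F [-2.38 -6.32 13.26] gap 9.358244635436589e-05 dr [-0.0031  0.001   0.0008] tw 0.1406 0.0019
(0.112, 0.082) [ 0.002  -0.0286  0.0011]
foot end 0.0265 foot top end 0.0475
```

```bash
python3 -m pendant '{"slide":[[0,0.001,0.0012],[0,0.002,0.0012],[0,0.0035,0.0011]],"dr":[[-0.001,0,0.001],[-0.002,0.001,0.001],[-0.002,0.001,0.001]],"gripper":[255,255,255]}'; 
python3 -c "
from h import *
plan((.112,.082));foot(grab_frame('top'))"
```

```text
time: 10.48
ee_pos: [0.5123, -0.0177, 0.083]
ee_rot: [-0.143, 0.99, -0.001, 0.0]
force: [-2.4, -7.3, 11.7]
finger_gap: 0.0005
t 10.475 pos [ 0.5123 -0.0177  0.083 ] F [-2.39 -7.31 11.68] gap 0.0005283060458425438 dr [-0.003   0.0001  0.0005] tw 0.1429 0.0019
(0.112, 0.082) [ 0.0019 -0.0309  0.0011]
foot end 0.029 foot top end 0.0495
```

```bash
python3 -m pendant '{"slide":[[0,0,-0.003],[0,0,-0.015],[0,0,-0.06],[0,-0.05,-0.08],[0,-0.11,-0.08],[0,-0.155,-0.08],[0,-0.155,-0.08]],"dr":[[0,0,0],[0,0,0],[0,0,0],[0,0,0],[0,0,0],[0,0,0],[0,0,0]],"gripper":[255,255,255,255,255,255,255]}'
python3 - <<'E'
from h import *
plan((-.01,.10),(-.01,.066))
f=grab_frame("top");foot(f);cv2.imwrite("pics/t2.png",cv2.resize(f["image"][180:280,120:320],None,fx=4,fy=4,interpolation=cv2.INTER_CUBIC))
f=grab_frame("scene");cv2.imwrite("pics/s2.png",cv2.resize(f["image"][120:240,180:370],None,fx=4,fy=4,interpolation=cv2.INTER_CUBIC))
E
```

```text
time: 11.4
ee_pos: [0.5563, -0.1685, 0.1633]
ee_rot: [-0.141, 0.99, -0.001, 0.0]
force: [0.4, 0.6, -0.6]
finger_gap: 0.0005
t 11.4 pos [ 0.5563 -0.1685  0.1633] F [ 0.45  0.64 -0.61] gap 0.0005407673426862828 dr [-0.0029 -0.0004 -0.003 ] tw -0.0142 0.0016
(-0.01, 0.1) [0.0016 0.0043 0.0632]
(-0.01, 0.066) [0.0015 0.0044 0.0972]
foot end 0.029 foot top end 0.0495
```

```bash
sleep 1
```

```text
(no output)
```

View pics/t2.png

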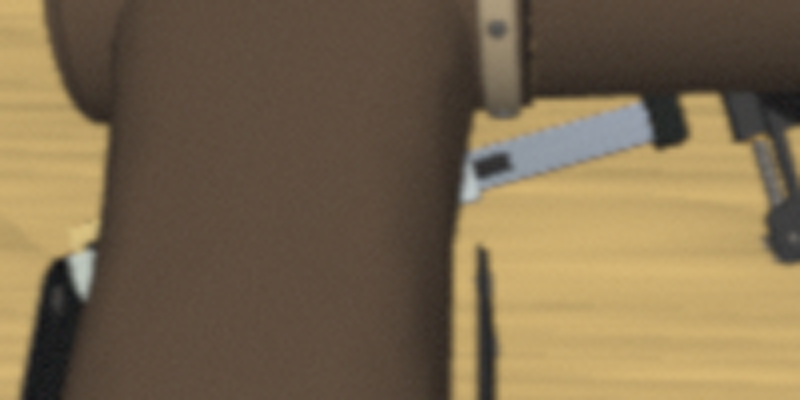

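View pics/s2.png

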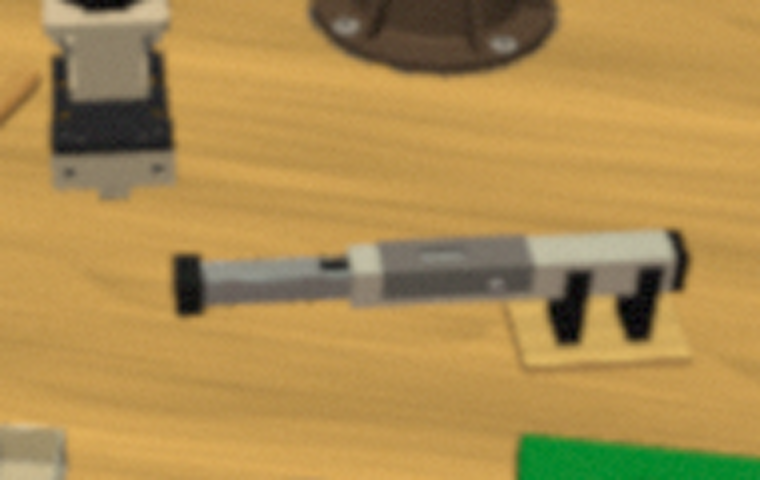

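```bash
python3 -m pendant '{"slide":[[0.0015,0.003,0.03],[0.0015,0.004,0.07],[0.0015,0.004,0.097],[0.0015,0.004,0.097],[0.0015,0.016,0.097],[0.0015,0.024,0.097],[0.0015,0.024,0.097]],"dr":[[-0.003,0,-0.003],[-0.003,0,-0.003],[-0.003,0,-0.003],[-0.003,0,-0.003],[-0.003,0,-0.003],[-0.003,0,-0.003],[-0.003,0,-0.003]],"gripper":[255,255,255,255,255,255,255]}'
python3 - <<'E'
from h import *
plan((.018,.066))
f=grab_frame("scene");cv2.imwrite("pics/s3.png",cv2.resize(f["image"][120:240,180:370],None,fx=4,fy=4,interpolation=cv2.INTER_CUBIC))
E
```

```text
time: 12.38
ee_pos: [0.548, -0.1431, 0.0674]
ee_rot: [-0.144, 0.99, 0.0, 0.001]
force: [0.1, 0.5, 0.2]
finger_gap: 0.0008
t 12.375 pos [ 0.548  -0.1431  0.0674] F [0.08 0.49 0.18] gap 0.0007904423774312992 dr [0.0001 0.0015 0.0033] tw 0.0126 0.0008
(0.018, 0.066) [0.0008 0.0054 0.0014]
```

```bash
sleep 1
```

```text
(no output)
```

View pics/s3.png

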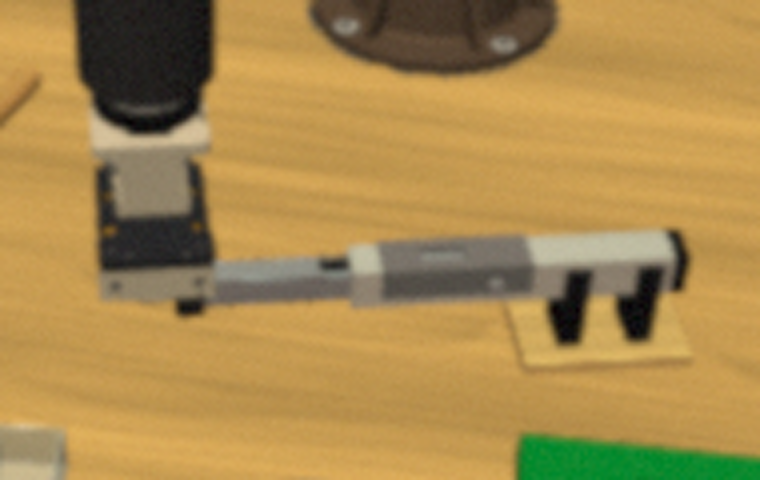

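```bash
python3 -m pendant '{"slide":[[0.0005,0.001,0.003],[0.0005,0.003,0.003],[0.0005,0.005,0.003],[0.0005,0.007,0.003]],"dr":[[0,0.001,0.003],[0,0.001,0.003],[0,0.001,0.003],[0,0.001,0.003]],"gripper":[255,255,255,255]}'; 
python3 -c "
from h import *
plan((.112,.082))"
```

```text
time: 12.92
ee_pos: [0.5458, -0.1381, 0.0643]
ee_rot: [-0.143, 0.99, -0.001, 0.0]
force: [1.9, -9.0, -2.2]
finger_gap: 0.0007
t 12.925 pos [ 0.5458 -0.1381  0.0643] F [ 1.88 -9.02 -2.23] gap 0.0006898288059577957 dr [-0.0015 -0.0001  0.0002] tw 0.018 0.0001
(0.112, 0.082) [ 0.0001  0.094  -0.0179]
```

```bash
python3 -m pendant '{"slide":[[0,0.002,0],[0,0.004,0],[0,0.006,0],[0,0.008,0],[0,0.010,0],[0,0.012,0]],"dr":[[0,0,0],[0,0,0],[0,0,0],[0,0,0],[0,0,0],[0,0,0]],"gripper":[255,255,255,255,255,255]}'; 
python3 -c "
from h import *
plan((.112,.082));foot(grab_frame('top'))"
```

```text
time: 13.68
ee_pos: [0.5428, -0.128, 0.0643]
ee_rot: [-0.142, 0.99, -0.002, 0.0]
force: [2.9, -9.7, -2.7]
finger_gap: 0.0001
t 13.675 pos [ 0.5428 -0.128   0.0643] F [ 2.93 -9.73 -2.74] gap 0.00011121418085424309 dr [-0.0031 -0.0002  0.    ] tw 0.0286 0.0
(0.112, 0.082) [ 0.      0.0833 -0.018 ]
foot end 0.021 foot top end 0.0305
```

```bash
python3 -m pendant '{"slide":[[0,0.003,0],[0,0.006,0],[0,0.009,0],[0,0.012,0],[0,0.015,0],[0,0.018,0],[0,0.021,0],[0,0.024,0],[0,0.027,0],[0,0.030,0]],"dr":[[-0.002,0,0],[-0.002,0,0],[-0.002,0,0],[-0.002,0,0],[-0.002,0,0],[-0.002,0,0],[-0.002,0,0],[-0.002,0,0],[-0.002,0,0],[-0.002,0,0]],"gripper":[255,255,255,255,255,255,255,255,255,255]}'
python3 - <<'E'
from h import *
plan((.112,.082))
f=grab_frame("scene");cv2.imwrite("pics/s4.png",cv2.resize(f["image"][120:240,180:370],None,fx=4,fy=4,interpolation=cv2.INTER_CUBIC))
E
```

```text
time: 14.98
ee_pos: [0.5346, -0.1002, 0.0642]
ee_rot: [-0.142, 0.99, -0.001, 0.0]
force: [3.0, -8.2, -2.5]
finger_gap: 0.0005
t 14.975 pos [ 0.5346 -0.1002  0.0642] F [ 3.02 -8.17 -2.54] gap 0.000517722447683337 dr [-0.0026 -0.0003 -0.0001] tw 0.0575 0.0
(0.112, 0.082) [ 0.      0.0545 -0.0179]
```

```bash
sleep 1
```

```text
(no output)
```

View pics/s4.png

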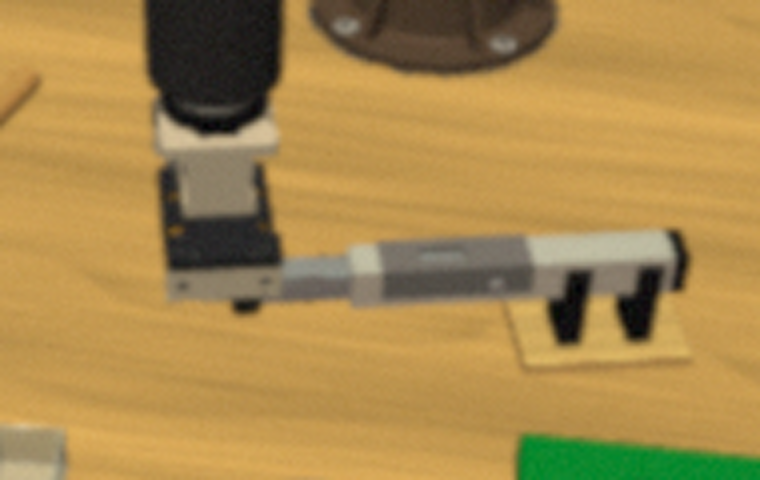

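```bash
python3 -m pendant '{"slide":[[0,0.003,0],[0,0.006,0],[0,0.009,0],[0,0.012,0],[0,0.015,0],[0,0.018,0],[0,0.021,0],[0,0.024,0]],"dr":[[-0.002,0,0],[-0.002,0,0],[-0.002,0,0],[-0.002,0,0],[-0.002,0,0],[-0.002,0,0],[-0.002,0,0],[-0.002,0,0]],"gripper":[255,255,255,255,255,255,255,255]}'; 
python3 -c "
from h import *
plan((.112,.082))"
```

```text
time: 16.02
ee_pos: [0.5282, -0.0782, 0.0642]
ee_rot: [-0.142, 0.99, -0.001, -0.0]
force: [2.9, -8.6, -2.4]
finger_gap: 0.0009
t 16.025 pos [ 0.5282 -0.0782  0.0642] F [ 2.94 -8.57 -2.41] gap 0.0009316735081418264 dr [-0.002  -0.0003 -0.0002] tw 0.0805 0.0001
(0.112, 0.082) [ 0.0001  0.0315 -0.0178]
```

```bash
python3 -m pendant '{"slide":[[0,0.001,0],[0,0.002,0],[0,0.0028,0]],"dr":[[-0.001,0,0],[-0.001,0,0],[-0.001,0,0]],"gripper":[255,255,255]}'; python3 -m pendant '{"slide":[[0,0.001,0],[0,0.002,0],[0,0.0028,0]],"dr":[[-0.001,0,0],[-0.001,0,0],[-0.001,0,0]],"gripper":[255,255,255]}';
python3 -c "
from h import *
plan((.112,.082))"
```

```text
time: 16.4
ee_pos: [0.5277, -0.0767, 0.0642]
ee_rot: [-0.142, 0.99, -0.001, -0.0]
force: [2.6, -8.2, -3.1]
finger_gap: 0.0007
time: 16.77
ee_pos: [0.5273, -0.0753, 0.0642]
ee_rot: [-0.142, 0.99, -0.002, -0.0]
force: [2.9, -9.6, -2.2]
finger_gap: 0.0002
t 16.775 pos [ 0.5273 -0.0753  0.0642] F [ 2.88 -9.59 -2.19] gap 0.00019572392702068658 dr [-0.003  -0.0008 -0.0003] tw 0.0835 0.0
(0.112, 0.082) [ 0.      0.0284 -0.0179]
```

```bash
python3 -m pendant '{"slide":[[0,0.001,0],[0,0.002,0],[0,0.003,0]],"dr":[[-0.002,0,0],[-0.002,0,0],[-0.002,0,0]],"gripper":[255,255,255]}'; python3 -m pendant '{"slide":[[0,0.001,0],[0,0.002,0],[0,0.003,0]],"dr":[[-0.002,0,0],[-0.002,0,0],[-0.002,0,0]],"gripper":[255,255,255]}';
python3 -c "
from h import *
plan((.112,.082))"
```

```text
time: 17.15
ee_pos: [0.5268, -0.0736, 0.0642]
ee_rot: [-0.142, 0.99, -0.001, -0.0]
force: [2.8, -9.7, -3.4]
finger_gap: 0.0002
time: 17.52
ee_pos: [0.5263, -0.072, 0.0642]
ee_rot: [-0.142, 0.99, -0.001, -0.0]
force: [3.4, -8.8, -3.5]
finger_gap: 0.0
t 17.525 pos [ 0.5263 -0.072   0.0642] F [ 3.4  -8.77 -3.47] gap 3.367135190686534e-05 dr [-0.002  -0.0012 -0.0004] tw 0.087 0.0
(0.112, 0.082) [ 0.0001  0.025  -0.0179]
```

```bash
python3 -m pendant '{"slide":[[0,0.001,0],[0,0.002,0],[0,0.003,0]],"dr":[[-0.002,0,0],[-0.002,0,0],[-0.002,0,0]],"gripper":[255,255,255]}'; python3 -m pendant '{"slide":[[0,0.001,0],[0,0.002,0],[0,0.0028,0]],"dr":[[-0.002,0,0],[-0.002,0,0],[-0.002,0,0]],"gripper":[255,255,255]}'
python3 - <<'E'
from h import *
plan((.112,.082))
f=grab_frame("scene");cv2.imwrite("pics/s5.png",cv2.resize(f["image"][120:240,180:370],None,fx=4,fy=4,interpolation=cv2.INTER_CUBIC))
E
```

```text
time: 17.9
ee_pos: [0.5258, -0.0703, 0.0642]
ee_rot: [-0.142, 0.99, -0.001, -0.001]
force: [2.4, -8.1, -2.4]
finger_gap: 0.0006
time: 18.27
ee_pos: [0.5254, -0.0689, 0.0642]
ee_rot: [-0.142, 0.99, -0.001, -0.001]
force: [2.4, -7.4, -2.7]
finger_gap: 0.0002
t 18.275 pos [ 0.5254 -0.0689  0.0642] F [ 2.39 -7.38 -2.67] gap 0.00015929677920529633 dr [-0.001  -0.0016 -0.0006] tw 0.0902 -0.0
(0.112, 0.082) [ 0.      0.0218 -0.0179]
```

```bash
sleep 1
```

View pics/s5.png

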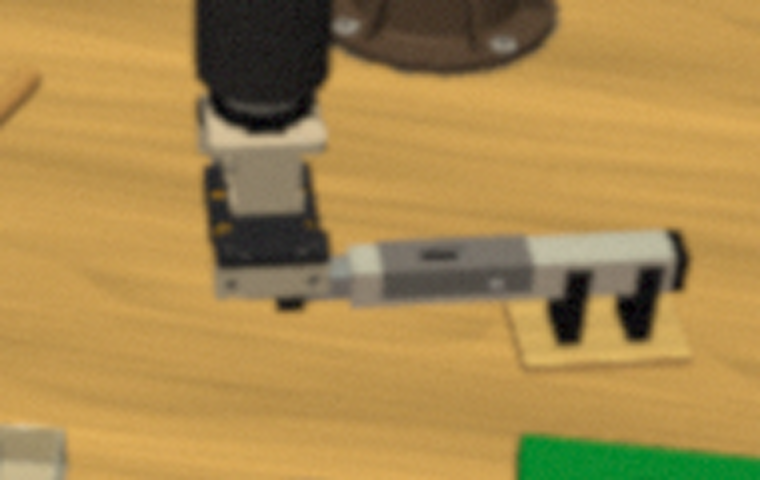

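The slot in the collar (zoom pixel ~(438,255)) now shows black: the button is under it. It hasn't reached a hard stop yet, so I continue gently.

```bash
python3 -m pendant '{"slide":[[0,0.001,0],[0,0.002,0],[0,0.0024,0]],"dr":[[-0.001,0,0],[-0.001,0,0],[-0.001,0,0]],"gripper":[255,255,255]}'
python3 - <<'E'
from h import *
plan((.112,.082))
f=grab_frame("scene");P=pts(f);cv2.imwrite("pics/s6.png",cv2.resize(f["image"][165:205,260:320],None,fx=10,fy=10,interpolation=cv2.INTER_CUBIC))
N=np.array([A[1],-A[0]])
d=P[...,:2]-O;t=d@A;w=d@N
for a in np.arange(.2,.255,.004):
    m=(t>=a)&(t<a+.004)&(abs(w)<.006)&(P[...,2]>.07);print(round(a,3),P[m][:,2].mean().round(4),f["image"][m].mean().round(0))
E
```

```text
time: 18.7
ee_pos: [0.5248, -0.067, 0.0641]
ee_rot: [-0.142, 0.99, -0.0, -0.001]
force: [2.3, -4.9, -1.8]
finger_gap: 0.0005
t 18.7 pos [ 0.5248 -0.067   0.0641] F [ 2.32 -4.94 -1.76] gap 0.0005226816003210137 dr [-0.0006 -0.0018 -0.0006] tw 0.0921 -0.0
(0.112, 0.082) [ 0.      0.0199 -0.0179]
0.2 0.2027 98.0
0.204 0.2489 84.0
0.208 0.3274 66.0
0.212 0.2607 56.0
0.216 0.2605 55.0
0.22 0.3899 86.0
0.224 0.2619 81.0
0.228 0.2626 77.0
0.232 0.2514 61.0
0.236 0.3403 65.0
0.24 0.4414 68.0
0.244 0.4137 75.0
0.248 0.4341 77.0
0.252 0.4736 75.0
```

```bash
sleep 1
```

```text
(no output)
```

View pics/s6.png

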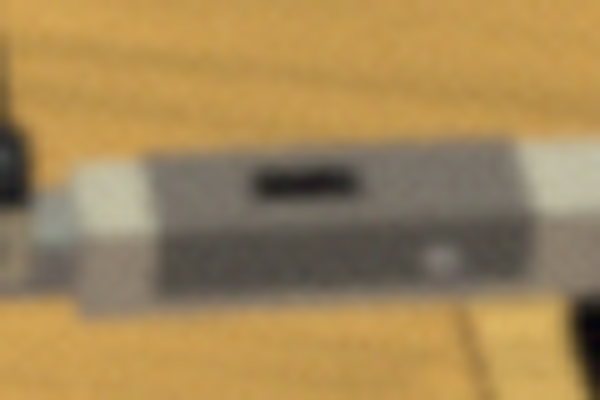

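```bash
python3 -m pendant '{"slide":[[0,0.001,0],[0,0.0018,0],[0,0.0018,0]],"dr":[[0,0,0],[0,0,0],[0,0,0]],"gripper":[255,255,255]}'
python3 - <<'E'
from h import *
plan((.112,.082))
E
```

```text
time: 19.12
ee_pos: [0.5245, -0.0657, 0.0642]
ee_rot: [-0.142, 0.99, -0.001, -0.001]
force: [1.5, -5.5, -1.6]
finger_gap: 0.0005
t 19.125 pos [ 0.5245 -0.0657  0.0642] F [ 1.53 -5.46 -1.65] gap 0.00045962082994046953 dr [-0.0013 -0.0018 -0.0005] tw 0.0935 0.0
(0.112, 0.082) [ 0.0001  0.0185 -0.0179]
```

```bash
python3 -m pendant '{"slide":[[0,0.001,0],[0,0.0018,0],[0,0.0018,0]],"dr":[[0,0,0],[0,0,0],[0,0,0]],"gripper":[255,255,255]}'
python3 - <<'E'
from h import *
plan((.112,.082))
for k in range(2):
    f=grab_frame("scene");P=pts(f)
    N=np.array([A[1],-A[0]])
    v,u=np.mgrid[:384,:512];m=(v>178)&(v<188)&(u>283)&(u<298);im=f["image"].mean(-1)
    m2=m&(im<60);q=P[m2];print(m2.sum(),np.median(q,0).round(4),((q[:,:2]-O)@A).min(),((q[:,:2]-O)@A).max(), "around",np.median(P[m&(im>75)],0))
f=grab_frame("top");cv2.imwrite("pics/t6.png",f["image"])
E
```

```text
time: 19.5
ee_pos: [0.5241, -0.0645, 0.0641]
ee_rot: [-0.142, 0.99, -0.001, -0.001]
force: [1.0, -4.4, -1.4]
finger_gap: 0.0003
t 19.5 pos [ 0.5241 -0.0645  0.0641] F [ 1.03 -4.41 -1.37] gap 0.0003468587974009142 dr [-0.0019 -0.002  -0.0005] tw 0.0947 -0.0
(0.112, 0.082) [ 0.      0.0172 -0.0179]
20 [0.4902 0.0624 0.0909] 0.21508578756081756 0.23809579212203336 around [0.48606879 0.06199125 0.08842927]
20 [0.4889 0.0622 0.09  ] 0.21595086809827577 0.2390670427468647 around [0.48674688 0.06235036 0.0883609 ]
```

```bash
sleep 1
```

```text
(no output)
```

View pics/t6.png

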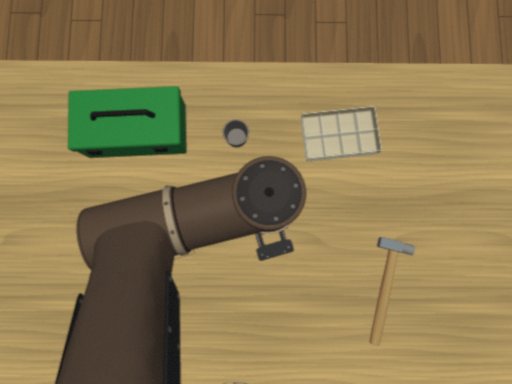

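```bash
python3 -m pendant '{"slide":[[0,0.001,0],[0,0.0018,0],[0,0.0018,0]],"dr":[[0,0,0],[0,0,0],[0,0,0]],"gripper":[255,255,255]}';python3 -m pendant '{"slide":[[0,0.001,0],[0,0.0016,0],[0,0.0016,0]],"dr":[[0,0,0],[0,0,0],[0,0,0]],"gripper":[255,255,255]}'
```

```text
time: 20.02
ee_pos: [0.524, -0.0642, 0.0642]
ee_rot: [-0.142, 0.99, -0.002, -0.001]
force: [4.8, -12.9, -3.8]
finger_gap: 0.0004
time: 20.4
ee_pos: [0.524, -0.0642, 0.0642]
ee_rot: [-0.142, 0.99, -0.003, -0.001]
force: [5.0, -13.1, -4.4]
finger_gap: 0.0008
```

Dead stop at 13–14 N. I back straight off and retreat.

```bash
python3 -m pendant '{"slide":[[0,-0.003,0],[0,-0.015,0],[0,-0.04,0],[0,-0.06,0],[0,-0.06,-0.05],[0,-0.06,-0.11],[0,-0.06,-0.16],[-0.05,-0.06,-0.17],[-0.11,-0.06,-0.17],[-0.11,-0.06,-0.17]],"dr":[[0,0,0],[0,0,0],[0,0,0],[0,0,0],[0,0,0],[0,0,0],[0,0,0],[0,0,0],[0,0,0],[0,0,0]],"gripper":[255,255,255,255,255,255,255,255,255,255]}'
python3 -m pendant '{"slide":[[0,-0.06,0],[0,-0.12,0],[0,-0.17,0],[0,-0.17,0],[0,-0.17,0]],"dr":[[0,0,0],[0,0,0],[0,0,0],[0,0,0],[0,0,0]],"gripper":[255,255,255,255,255]}'
python3 - <<'E'
from h import *
plan((.112,.082))
for n in("top","scene"):
    f=grab_frame(n);P=pts(f);cv2.imwrite(f"pics/{n}9.png",f["image"])
    if n=="top":foot(f);t1=f
    for t in["mouth","leg","button_top","hammer_grip","organiser","pot","toolbox"]:
        print(t,[(np.round(r["position"],3).tolist(),round(r["confidence"],2)) for r in tip_of(f,t)[:1]])
    if n=="scene":
        v,u=np.mgrid[:384,:512];m=(v>178)&(v<188)&(u>280)&(u<300);im=f["image"].mean(-1);q=P[m&(im<60)];print(len(q),np.median(q,0),np.median(P[m&(im>75)],0))
E
```

```text
time: 21.65
ee_pos: [0.6492, -0.0889, 0.2322]
ee_rot: [-0.143, 0.99, -0.003, -0.002]
force: [-1.5, -0.7, -1.2]
finger_gap: 0.0004
time: 22.28
ee_pos: [0.6966, -0.2524, 0.2326]
ee_rot: [-0.142, 0.99, -0.003, -0.002]
force: [0.0, 0.5, -0.0]
finger_gap: 0.0005
t 22.275 pos [ 0.6966 -0.2524  0.2326] F [ 0.01  0.5  -0.03] gap 0.0005116341124225719 dr [-0.0044 -0.0049 -0.0002] tw -0.1341 0.1125
(0.112, 0.082) [0.1118 0.2468 0.1501]
foot end 0.135 foot top end -0.0095
mouth []
leg []
button_top []
hammer_grip [([0.392, -0.38, 0.014], 0.76)]
organiser [([0.748, -0.264, -0.007], 0.71)]
pot []
toolbox [([0.752, 0.268, 0.001], 0.69)]
mouth [([0.504, -0.003, 0.073], 0.9)]
leg [([0.518, -0.052, 0.07], 0.61)]
button_top [([0.487, 0.062, 0.09], 0.53)]
hammer_grip [([0.394, -0.384, 0.011], 0.81)]
organiser [([0.743, -0.266, 0.004], 0.64)]
pot [([0.742, -0.265, 0.004], 0.67)]
toolbox [([0.753, 0.268, -0.001], 0.92)]
19 [0.49113713 0.06304622 0.08958545] [0.48957813 0.05917259 0.08798839]
```

```bash
sleep 1
```

```text
(no output)
```

View pics/top9.png

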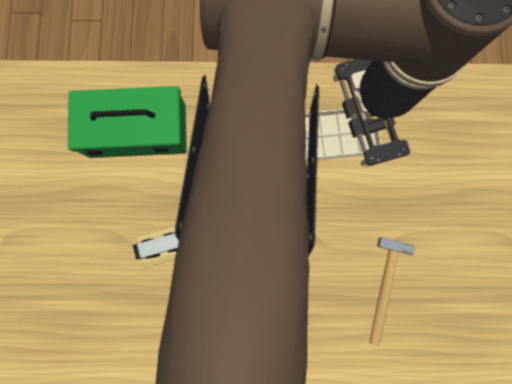

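View pics/scene9.png

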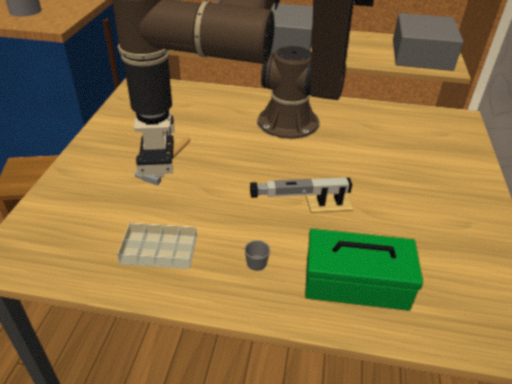

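The scene view (`scene9.png`) shows the leg short: foot at about (255,189), black button in the slot at about (290,183). The pot, organiser, toolbox and hammer are where they were, and the gripper hangs free. I'm handing in.

```bash
python3 -c "
from workcell import *
print(close_job())"
```

```text
the job is handed in; nothing more can be done
None
```

The leg is shortened and latched, and I handed the job in at about 22 s. `close_job` gives no verdict.

**What I did**
- **Pressing and dragging:** I pressed the button flush with closed fingers on its rear half. I then dragged the leg in about 27 mm at roughly 10–16 N, which put the button's front about 8 mm under the lip. I read about 6 N at one point mid-drag, where the finger slipped about 3.5 mm on the button. By then its front was already about 3 mm past the mouth; I pressed harder and went on.
- **Pushing:** I lifted off and pushed the rubber foot from behind at about 8–10 N. The push dropped to about 5 N as the button sprang up, then met a dead stop. The highest reading I saw was about 15 N; I read the force only between moves.

**Last checks**
- **Button:** it stands about 1.6–2 mm proud of the collar by depth (0.0896–0.0909 m against 0.088 m).
- **Foot:** the network puts the foot's end about 51 mm outside the mouth, inside the 40–60 mm range for home.
- **Bystanders:** the networks put the hammer, organiser and toolbox within about 5 mm of where they started.
- **Robot:** it is clear of everything, with a wrist force of about 0.5 N.

**Checks that failed:** in the last top view the arm hid the leg, mouth, button and pot, so those networks found nothing and my foot-edge measure there was meaningless. In the last scene view the network reported the pot at the organiser's position. The picture itself shows the pot standing where it was.

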